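Zero the bench photometer on its blank

ROBOT

A 7-joint arm with a two-finger parallel gripper is mounted at the origin on the work surface. World frame = base frame: x ahead of the robot, y to its left, z up, the work surface at z = 0. Lengths are in m, angles in rad, forces in N, time in s.
With the tool pointing down it reaches from about 0.4 to 0.85 m from the base axis. Payload 4.5 kg.
Tool frame: the origin (TCP) lies at the very end of the fingers, on their centre line; the grasp point (between the pads) lies 19 mm behind it; z points along the fingers, y is the direction in which the jaws open and shut (so a half turn about z gives the same grasp; the last joint's range is limited). The gripper opens to 85 mm and grips with 20 to 120 N. Pads are 22 mm wide; open, the fingers measure 114 mm over their backs; the gripper's body (76 mm by 85 mm) begins 54 mm behind the grasp point. The pads swing forward as they close: fully open they stand 13 mm farther back than shut.
Start: joints at [-1.104, 0.689, -0.195, 1.565, 0.157, 0.902, -0.215], TCP at [0.262, 0.567, 0.231] pointing down, gripper open.
Joint ranges: [-3.01, 3.01], [-0.46, 2.08], [-1.47, 1.51], [0.13, 2.56], [-1, 4.14], [0.04, 2.09], [-2.66, 2.66]. Speed limits (rad/s): [2.57, 2.57, 3.14, 3.14, 3.14, 3.14, 3.14].

INTERFACE

Orientations are given as a unit quaternion [w, x, y, z].
In Python, from station import observe, cams, ticket, finder gives the robot as it stands.
- The arm moves only by the tool apply_moves, never from a script. Its argument "deltas" is a list that holds one entry, the list of rows, each a list of 6 numbers: the shift along the tool's x, y, z in m, then the turn, a rotation vector about the tool's x, y, z in rad. In form: [[[x, y, z, wx, wy, wz], ...]]. A call has 1 to 10 rows; each row is the pose to reach, as a shift and turn from the pose commanded when the call began, along the tool's axes at that moment; what a row does not reach only later rows make up. A row lasts 1/8 s, in which the tool goes at most 62.5 mm and 10.7 degrees, less where a joint would pass 70% of its speed; a pose out of reach is approached as far as the arm can. A call with a gripper value outside its range is refused whole. "fingers" is the closure, from 0 (fully open) to 1 (shut), set as the call begins (left out, the last holds). The fingers move at their own pace and stop on an object; the grip force is fixed at half the most. Time passes only in rows, so rows that repeat a pose let the fingers close. It gives the time, the measured TCP pose, the force and the opening at its end, in the units of the state.
- observe(): the state, without advancing time (a new reading comes with each control period).
- cams.snapshot(name): name is "scene" or "top" or "wrist"; returns the picture (400x640x3 uint8, red, green, blue); there is no depth.
- cams.camera_model(name): a dict with "fx", "fy", "cx", "cy" (pixels), "D" ([k1, k2, p1, p2, k3] as OpenCV has them; the pictures are not rectified), "position" and "orientation" of the camera in the world. Camera axes: x right, y up, looking along -z (the intrinsics and any distortion apply to the point x, -y, -z); pixel columns grow to the right and rows downward; lengths in m; the calibration is good to about 2 mm. A picture is of the moment at which its call begins: read the wrist's pose just before it. camera_model takes no time and is no camera call; for the wrist camera it gives the pose at the moment of the call.
- ticket.close_job(): hands the job in, once; it reports no verdict.
Trained networks look in the newest picture that a camera, given by its name, has taken for a name from the list of things; names that differ only in an ending like _2 or _b are one class to them, and where a whole thing is asked for, a point or a joint stands for the part that bears it (a point fixed in the world has none). Each returns a list of dicts, best first, with "p" (0 to 1); they miss things now and then, are a little off and sometimes report something else, mostly with a low value. They report only what shows in the picture. A call takes as long as a camera call.
- finder.boxes_of(query, camera): "point" ([x, y, z] in m, in world coordinates, good to about 4 mm: the middle of the surface that is visible of it).
The state is a dict: "time_s": time; "joint_positions": joint angles; "joint_vel": joint speeds; "tau": joint torques, N m; "tool_pos": TCP position; "tcp_rot": TCP orientation; "wrist_force": force on the tool from outside, world axes, zero at the start; "moment": the same for the moment, N m; "grip_width": finger opening in m.
Only numpy, scipy, OpenCV 4.12 (cv2) and the standard library are available. Lean on these libraries where they do the work, as an engineer would, in place of code of your own. Each camera call takes 0.05 s, during which the arm holds its last target.

TASK

The blank vial already stands in the photometer's well: with the fingers closed, first switch the photometer on by pressing down the raised far end of its black rocker, then push the open light hood down until it is fully shut over the vial, and only then zero the instrument by pressing the wide bar key fully in and letting it come up again. Do not grasp or lift anything, do not swing the hood farther open, do not press the round keys, and leave the vials, rack, glassware and tip box standing where they are. Finish clear of everything, with the photometer on and the hood shut.

Things in the scene. Friction and masses are not known exactly. Their poses are not given: they have to be found in the camera images.
- photometer: fixed bench photometer, 280 mm deep (x), 330 wide (y); origin under its centre on the bench, z up; its front (-x) faces the robot, turned up to 0.3 rad. White deck 100 mm high; the front 110 mm is a grey panel sloping 0.227 rad down to the robot. On it, left to right: black rocker, three small round keys, wide bar key at the right end. A black hinged light hood is on the deck at the right
- rocker (a joint): power rocker, black, 22 mm wide (y) by 37 mm long (x), rocking fore and aft in a white bezel 50 mm long that stands 3 mm proud of the panel. 0 = off (far end up, near end down), 0.34 rad = on (far end fully down). An over-centre spring makes it snap: 3 to 4 N at the far end throws it, and it stays where it is thrown
- rocker_far (a point): point on the top of the rocker's far end, on its middle line, 16 mm beyond the pivot and 3 mm from the end; it goes down about 5 mm when the rocker is thrown on
- hood (a joint): angle of the hood: 0 = shut flat on the deck, grows as it opens upward (starts 0.6 to 1.0 rad open; limit 1.7). The hinge is stiff enough that the hood stays at any angle; 1 to 3 N at its front edge moves it
- hood_press (a point): point on the hood's outer top face, on its middle line, 14 mm in from its free (front) edge; when shut this is the top, 34 mm above the deck
- hood_hinge (a point): middle of the hood's hinge line, at deck height, along the photometer's y, at the hood's rear (far) edge. The hood is a hollow black box lid, open underneath: 110 mm from hinge to free edge, 100 wide, 34 high. When shut, hood_press lies 96 mm in front of and 34 mm above this point, and it swings about it
- zero_key (a joint): travel of the wide bar key (the zero key): 0 = up, 0.004 m = fully pressed; springs back; about 1.5 N to start it and 5 N to press it fully in, square to the panel
- zero_key_top (a point): centre of the top of the wide bar key, 54 mm wide (y) by 18 mm (x), standing 7 mm proud of the panel
- round_key0 (a joint): travel of the right-hand round key, 75 mm to the left of the wide bar key's centre, 16 mm across, 7 mm proud of the panel: 0 = up, 0.004 m = fully pressed; not to be pressed
- round_key1 (a joint): travel of the middle round key, 16 mm across, 7 mm proud of the panel: 0 = up, 0.004 m = fully pressed; not to be pressed
- round_key2 (a joint): travel of the left-hand round key, 16 mm across, 7 mm proud of the panel: 0 = up, 0.004 m = fully pressed; not to be pressed
- blank_vial_mid (a point): the blank: a capped round glass vial, 25 mm across and 62 mm tall, white cap on top, standing in the photometer's well under the hood so that its cap sticks out 16 mm above the deck; loose, not to be moved; this point is its centre, half-way up
- spare_vial_mid (a point): another such capped vial (25 mm across, 62 mm tall) standing on the photometer's deck beside the hood; loose, not to be moved; this point is its centre, half-way up
- vial_rack_mid (a point): grey vial rack, 70 x 160 mm, 42 mm tall, standing on the bench to the right of the photometer; loose, not to be moved; this point is its centre, half-way up
- rack_vial0_mid (a point): capped vial (25 x 62 mm) standing in the rack; loose, not to be moved; this point is its centre, half-way up
- rack_vial1_mid (a point): second capped vial (25 x 62 mm) standing in the rack; loose, not to be moved; this point is its centre, half-way up
- beaker_mid (a point): glass beaker, 72 mm across, 90 mm tall, on the bench to the left of the photometer; loose, not to be moved; this point is its centre, half-way up
- reagent_mid (a point): amber reagent jar with a white cap, 64 mm across, 130 mm tall, on the bench to the left of the photometer; loose, not to be moved; this point is its centre, half-way up
- tip_box_mid (a point): pipette-tip box, 122 x 84 mm, 73 mm tall, on the bench farther left; loose, not to be moved; this point is its centre, half-way up

How it is judged:
On the way, in this order (a step that is already met when the one before it is completed fails the run):
1. the rocker is thrown on (value of joint each of rocker, hood above 0.3 rad), for 0.1 s.
2. the hood is pushed fully shut (value of joint rocker above 0.3 rad and value of joint hood below 0.04 rad), for 0.2 s.
3. with the power on and the hood shut, the wide bar key is pressed fully in (all of step 2 and value of joint zero_key above 0.003 m), for 0.05 s.
At the end, for the whole second after the job is handed in: the rocker is on (above 0.3 rad), the hood is shut (below 0.04 rad), the wide bar key has been pressed at least 3 mm after both and is up again (below 1 mm), the round keys are up, and all vials, rack, glassware and tip box are within 20 mm of where they stood (all of step 2 and value of joint each of zero_key, round_key0, round_key1, round_key2 below 0.001 m and distance of blank_vial_mid from where it was at the start of the episode below 0.02 m); the robot touches nothing.
It fails at once if the wide bar key is pressed while the power is off or the hood is open (value of joint zero_key above 0.002 m and (value of joint rocker below 0.2 rad or value of joint hood above 0.08 rad)).
It fails at once if a round key is pressed (value of joint any of round_key0, round_key1, round_key2 above 0.002 m).
It fails at once if the hood is swung farther open (beyond 1.15 rad) (value of joint hood above 1.15 rad).
It fails at once if a vial, the rack, the beaker, the jar or the tip box is lifted, carried or pushed more than 20 mm (distance of any of blank_vial_mid, spare_vial_mid, vial_rack_mid, rack_vial0_mid, rack_vial1_mid, beaker_mid, reagent_mid, tip_box_mid from where it was at the start of the episode above 0.02 m).
It also fails if it takes over 45 s, if anything falls off the work surface, if the arm or the gripper's body presses on something with over 40 N, if the wrist force passes 120 N, or if a joint passes its speed limit or range.

## Working session

There is one attempt and no reset: what is moved stays moved. The work goes in short steps, Python scripts to look and compute and a tool call to move; the robot and the scene stay as the last step left them, time stands still between calls to the robot, and variables do not carry over. Pictures are saved under pics/ and viewed, and the job is handed in when it is done.

Besides the shell and the picture viewer there is one more tool, called after "Request:" by a JSON object that holds its "op" and its "data", one argument or row to a line. apply_moves: Moves the arm, as the interface text tells. Its arguments: {"type":"object","properties":{"deltas":{"type":"array"},"fingers":{"type":"number"}},"required":["deltas"]}

```bash
mkdir -p pics; ls; cat > h.py <<'E'
import numpy as np, cv2
from scipy.spatial.transform import Rotation as R
from station import observe, cams, ticket, finder
def q2R(q): return R.from_quat([q[1],q[2],q[3],q[0]])
def snap(n,f):
    im=cams.snapshot(n); cv2.imwrite('pics/'+f,im[:,:,::-1]); return im
def proj(m,P):
    P=np.atleast_2d(P).astype(float); Rc=q2R(m['orientation']).as_matrix()
    c=(P-np.array(m['position']))@Rc; c=c*[1,-1,-1]
    K=np.array([[m['fx'],0,m['cx']],[0,m['fy'],m['cy']],[0,0,1.]])
    return cv2.projectPoints(c,np.zeros(3),np.zeros(3),K,np.array(m['D'],float))[0][:,0]
def ray(m,uv):
    K=np.array([[m['fx'],0,m['cx']],[0,m['fy'],m['cy']],[0,0,1.]])
    n=cv2.undistortPoints(np.array([[uv]],float),K,np.array(m['D'],float))[0,0]
    d=np.array([n[0],-n[1],-1.]); return np.array(m['position']), q2R(m['orientation']).apply(d)
def onz(m,uv,z):
    o,d=ray(m,uv); return o+d*(z-o[2])/d[2]
E
python3 - <<'E'
from h import *
print(observe())
for n in ('scene','top'):
    snap(n,n+'0.png'); print(n,cams.camera_model(n))
    for q in ['photometer','rocker_far','hood_press','hood_hinge','zero_key_top','round_key0','spare_vial_mid','blank_vial_mid','rocker','hood','zero_key']:
        r=finder.boxes_of(q,n); print(q,[(np.round(x['point'],3).tolist(),round(x['p'],2)) for x in r[:3]])
E
```

```text
pics
{'time_s': 0.0, 'joint_positions': array([-1.10420196,  0.68998662, -0.19451379,  1.56638879,  0.15729541,
        0.90249197, -0.21509243]), 'joint_vel': array([ 0.00034044,  0.0012299 ,  0.00093942, -0.00097852, -0.00100513,
        0.00039078, -0.00074212]), 'tau': array([-3.91880603e-04, -5.39616144e+01, -1.26656748e+00, -1.58541816e+01,
        9.05422785e-03,  9.45877429e-03, -3.56920978e-06]), 'tool_pos': array([0.26189538, 0.56674273, 0.23047047]), 'tcp_rot': array([-1.36116567e-04,  2.14665993e-01,  9.76687066e-01, -9.31695625e-04]), 'wrist_force': array([ 3.51757457e-04,  5.42334786e-01, -8.19975611e-01]), 'moment': array([-0.02655227, -0.03000784,  0.02307431]), 'grip_width': 0.08534632322445497}
scene {'fx': 434.88068643393825, 'fy': 434.88068643393825, 'cx': 324.03535133431603, 'cy': 201.17204743487406, 'D': array([-0.02436252,  0.        ,  0.        ,  0.        ,  0.        ]), 'position': array([ 1.29531285, -0.37465122,  0.68887469]), 'orientation': array([0.76719634, 0.41313054, 0.22015724, 0.43847888])}
photometer [([0.66, -0.031, 0.098], 0.97)]
rocker_far [(
[... 394 characters left out ...]
313.5954872403539, 'cy': 205.45251910518053, 'D': array([-0.08111513,  0.        ,  0.        ,  0.        ,  0.        ]), 'position': array([0.53294139, 0.0773159 , 1.16404121]), 'orientation': array([ 0.71542611,  0.02681237, -0.01689255, -0.69796936])}
photometer [([0.56, 0.02, 0.099], 0.58)]
rocker_far [([0.515, 0.161, 0.092], 0.47)]
hood_press [([0.604, -0.069, 0.168], 0.91)]
hood_hinge [([0.6, -0.07, 0.168], 0.87), ([0.437, -0.041, 0.087], 0.48)]
zero_key_top []
round_key0 [([0.432, -0.04, 0.088], 0.36)]
spare_vial_mid [([0.515, 0.162, 0.092], 0.67), ([0.652, 0.09, 0.161], 0.42)]
blank_vial_mid []
rocker [([0.512, 0.163, 0.096], 0.43)]
hood [([0.599, -0.068, 0.171], 0.64)]
zero_key []
```

View pics/scene0.png

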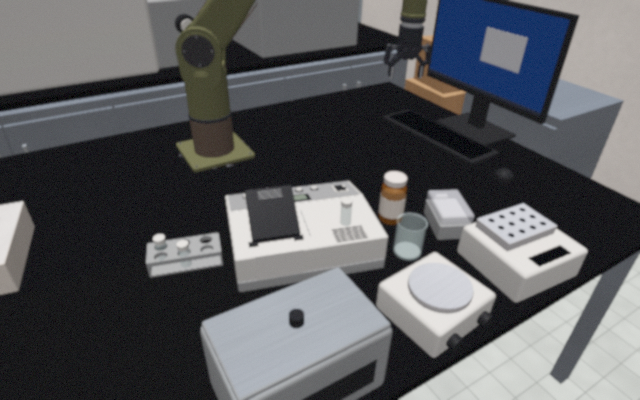

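View pics/top0.png

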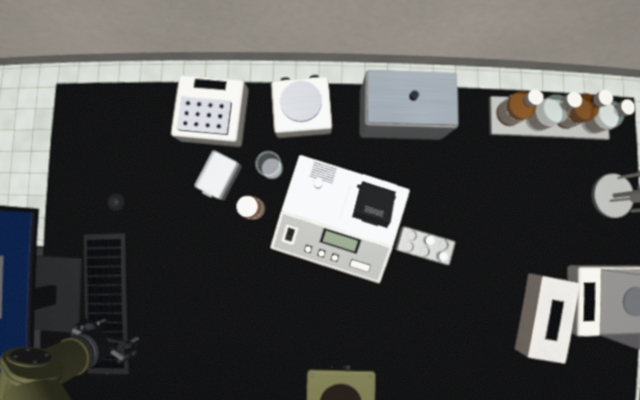

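The scene picture shows the photometer around (305,230), with the hood open at (272,212). In the top picture the photometer's corners are near (271,249), (380,281), (300,156) and (408,188), the rocker is at (290,234), the bar key at (360,266) and the hood at (375,203). I'll enlarge the top view to refine these.

```bash
python3 - <<'E'
import cv2
a=cv2.imread('pics/top0.png')[145:295,255:425]
cv2.imwrite('pics/topz.png',cv2.resize(a,None,fx=4.5,fy=4,interpolation=cv2.INTER_CUBIC)[:, :])
a=cv2.imread('pics/scene0.png')[170:290,215:395]
cv2.imwrite('pics/scz.png',cv2.resize(a,None,fx=4.4,fy=4.4,interpolation=cv2.INTER_CUBIC))
E
```

```text
(no output)
```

View pics/topz.png

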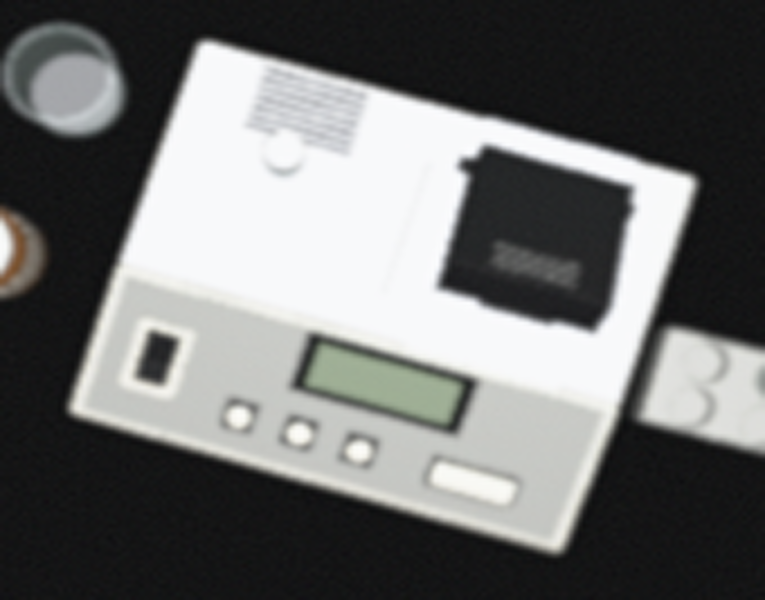

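View pics/scz.png

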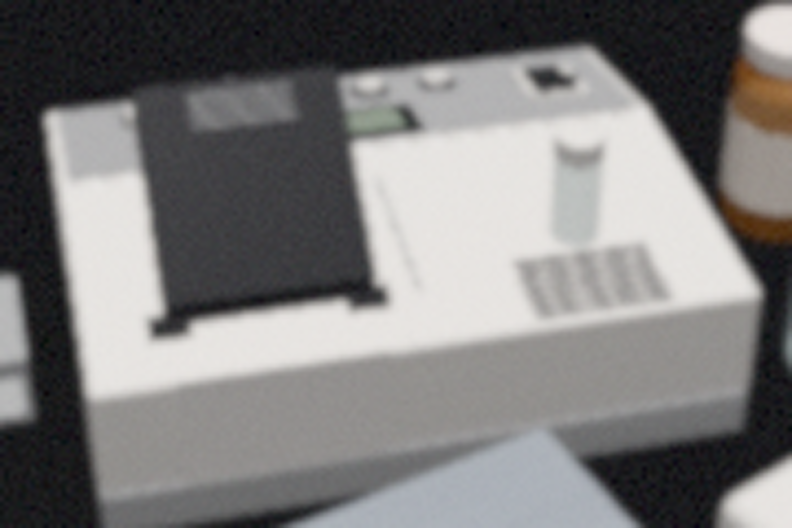

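```bash
cat > fit.py <<'E'
from h import *
from scipy.optimize import least_squares
mt,ms=cams.camera_model('top'),cams.camera_model('scene')
T=lambda x,y:[255+(x+.5)/4.5-.5,145+(y+.5)/4-.5]
S=lambda x,y:[215+(x+.5)/4.4-.5,170+(y+.5)/4.4-.5]
t=np.tan(.227)
pz=lambda x:0.1+(x+.03)*t
# local pts (x,y,z)
tl=[(.14,.165,.1),(.14,-.165,.1),(-.03,.165,.1),(-.03,-.165,.1),(-.14,.165,pz(-.14)),(-.14,-.165,pz(-.14))]
tp=[T(200,40),T(697,180),T(120,266),T(615,408),T(70,411),T(562,552)]
sl=[(.14,-.165,.1),(.14,.165,.1),(-.03,.165,.1)]
sp=[S(90,400),S(765,297),S(648,103)]
def W(p,L): 
    c,s=np.cos(p[2]),np.sin(p[2]); L=np.atleast_2d(L)
    return np.c_[p[0]+c*L[:,0]-s*L[:,1],p[1]+s*L[:,0]+c*L[:,1],L[:,2]]
f=lambda p:np.r_[(proj(mt,W(p,tl))-tp).ravel(),(proj(ms,W(p,sl))-sp).ravel()]
if __name__=='__main__':
    r=least_squares(f,[.6,.02,-.25]); print(r.x); print(f(r.x).reshape(-1,2).round(2))
    p=r.x
    inv=lambda w:( (w[0]-p[0])*np.cos(p[2])+(w[1]-p[1])*np.sin(p[2]), -(w[0]-p[0])*np.sin(p[2])+(w[1]-p[1])*np.cos(p[2]))
    for n,(x,y),z in [('rocker c',(158,358),.09),('bezel far mid',(168,325),.092),('bezel near mid',(150,392),.083),('k2',(238,416),.085),('k1',(298,434),.085),('k0',(358,451),.085),('zk',(474,481),.087),('hingeL',(464,164),.104),('hingeR',(631,205),.104),('spare',(284,152),.162)]:
        w=onz(mt,T(x,y),z); print(n,w.round(4),np.round(inv(w),4))
    np.save('p.npy',p)
E
python3 fit.py
```

```text
[ 0.56363651  0.01936584 -0.28124856]
[[-0.21 -0.14]
 [-0.35 -0.68]
 [-0.63 -0.14]
 [ 0.65 -0.5 ]
 [-0.23  0.22]
 [-0.5  -0.36]
 [-1.   -0.57]
 [-0.53 -1.15]
 [ 0.19  1.05]]
rocker c [0.5156 0.1593 0.09  ] [-0.085   0.1211]
bezel far mid [0.5393 0.1535 0.092 ] [-0.0606  0.1221]
bezel near mid [0.491  0.1642 0.083 ] [-0.11   0.119]
k2 [0.4755 0.1076 0.085 ] [-0.1092  0.0603]
k1 [0.4636 0.0692 0.085 ] [-0.1099  0.0201]
k0 [0.4525 0.0309 0.085 ] [-0.11   -0.0198]
zk [ 0.4331 -0.0429  0.087 ] [-0.1081 -0.0961]
hingeL [ 0.6577 -0.0306  0.104 ] [ 0.1042 -0.0219]
hingeR [ 0.6311 -0.1364  0.104 ] [ 0.1081 -0.1309]
spare [0.6564 0.0826 0.162 ] [0.0715 0.0865]
```

```bash
cat > mv.py <<'E'
from h import *
p=np.load('p.npy')
c,s=np.cos(p[2]),np.sin(p[2])
PR=np.array([[c,-s,0],[s,c,0],[0,0,1.]])
def loc2w(L): return PR@np.array(L,float)+[p[0],p[1],0]
def w2loc(w): return PR.T@(np.array(w)-[p[0],p[1],0])
def toolR(tilt=0.): # tool z leaning forward by tilt
    z=np.array([np.sin(tilt),0,-np.cos(tilt)]); y=np.array([0,1.,0]); x=np.cross(y,z)
    return PR@np.c_[x,y,z]
def delta(L,tilt=0.,world=False):
    o=observe(); R0=q2R(o['tcp_rot']); 
    d=R0.inv().apply((np.array(L) if world else loc2w(L))-o['tool_pos'])
    w=(R0.inv()*R.from_matrix(toolR(tilt))).as_rotvec()
    print('from',w2loc(o['tool_pos']).round(4),'t',round(o['time_s'],2),'delta',d.round(4),w.round(4))
    return d,w
E
python3 - <<'E'
from mv import *
delta([-.085+.012,.1205,.22])
for q in ['reagent_mid','beaker_mid']: print(q,[(np.round(x['point'],3),x['p']) for x in finder.boxes_of(q,'top')[:2]])
E
```

```text
from [-0.4418  0.4428  0.2313] t 1.2 delta [-0.4132 -0.2629  0.0113] [ 0.      0.     -0.1516]
reagent_mid []
beaker_mid [(array([0.725, 0.232, 0.03 ]), 0.59)]
```

Request:
{"op": "apply_moves", "data": {
  "deltas": [
    [[-0.04, -0.026, 0, 0, 0, -0.015], [-0.08, -0.052, 0, 0, 0, -0.03], [-0.125, -0.08, 0, 0, 0, -0.045], [-0.17, -0.108, 0, 0, 0, -0.06], [-0.215, -0.137, 0, 0, 0, -0.075], [-0.26, -0.165, 0, 0, 0, -0.09], [-0.305, -0.194, 0, 0, 0, -0.11], [-0.35, -0.222, 0, 0, 0, -0.13], [-0.39, -0.248, 0.0, 0, 0, -0.15], [-0.413, -0.263, 0.0, 0, 0, -0.152]]
  ],
  "fingers": 1
}}

```text
time_s: 2.55
tool_pos: [0.5282, 0.1522, 0.2313]
tcp_rot: [0.0, 0.142, 0.99, -0.001]
wrist_force: [1.0, -0.6, -0.2]
grip_width: 0.0
```

```bash
python3 - <<'E'
from mv import *
delta([-.085+.012,.1205,.22]); o=observe(); print(o['grip_width'],o['joint_positions'].round(2),o['wrist_force'])
snap('wrist','w1.png'); print(cams.camera_model('wrist'))
im=snap('scene','s1.png')
cv2.imwrite('pics/s1z.png',cv2.resize(im[60:240,230:430,::-1],None,fx=3.3,fy=3.3,interpolation=cv2.INTER_CUBIC))
E
```

```text
from [-0.0709  0.1178  0.2313] t 2.55 delta [0.0022 0.0027 0.0113] [-0.0009  0.001  -0.0032]
1.3453865163090494e-06 [-0.18  0.6  -0.3   1.79  0.24  0.79  0.69] [ 1.04960542 -0.58327934 -0.19572557]
{'fx': 315.6346551312269, 'fy': 315.6346551312269, 'cx': 320.0028357713861, 'cy': 201.42181529035224, 'D': array([-0.04983679,  0.        ,  0.        ,  0.        ,  0.        ]), 'position': array([0.46039467, 0.17004725, 0.37375834]), 'orientation': array([ 0.79287241, -0.1184568 , -0.08641918,  0.59148378])}
```

View pics/w1.png

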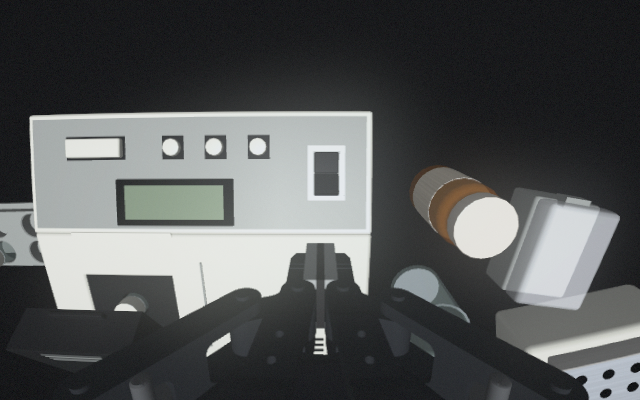

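View pics/s1z.png

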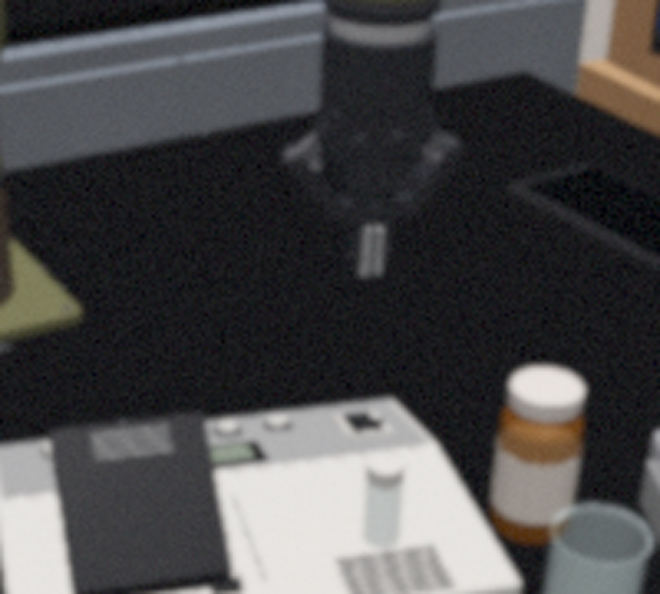

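The wrist view is clear: bezel about (307–345, 146–200), bar key (65–125, 137–159), round keys at (171,147), (214,147) and (258,147), and the fingers shut with the tip about 13 mm wide at (320,245). I'll measure from this view.

```bash
python3 - <<'E'
from mv import *
m=cams.camera_model('wrist')
im=cv2.imread('pics/w1.png')
cv2.imwrite('pics/w1z.png',cv2.resize(im[100:260,200:400],None,fx=4,fy=3.7,interpolation=cv2.INTER_CUBIC))
def onpanel(uv,h):
    o,d=ray(m,uv); o=w2loc(o); d=PR.T@d
    n=np.array([-np.sin(.227),0,np.cos(.227)]); P0=np.array([-.03,0,.1])+n*h
    return o+d*(n@(P0-o))/(n@d)
for n,uv,h in [('bez near',(326,146),.003),('bez far',(326,200),.003),('rock near end',(326,151.5),.003),('rock far end',(326.5,196),.006),('rock ridge',(326,173),.004),('k0',(171,147),.007),('k1',(214,147),.007),('k2',(258,147),.007),('zk',(94,148),.007),('zkL',(124,148),.007),('zkR',(65.5,148),.007),('frontL',(371,112),0),('deckfrontL',(371,233),0),('frontR',(31,116),0)]:
    print(n,onpanel(uv,h).round(4))
print(proj(m,observe()['tool_pos']))
E
```

```text
bez near [-0.1083  0.1225  0.085 ]
bez far [-0.0604  0.1223  0.0961]
rock near end [-0.1035  0.1225  0.0861]
rock far end [-0.0648  0.1227  0.0981]
rock ridge [-0.0846  0.1224  0.0915]
k0 [-0.1094 -0.0183  0.0888]
k1 [-0.1089  0.0214  0.089 ]
k2 [-0.1084  0.0613  0.0891]
zk [-0.1098 -0.0917  0.0888]
zkL [-0.1092 -0.0627  0.0889]
zkR [-0.1103 -0.12    0.0886]
frontL [-0.1379  0.1639  0.0751]
deckfrontL [-0.0291  0.1642  0.1002]
frontR [-0.1402 -0.1608  0.0745]
[[319.44607444 258.35902547]]
```

View pics/w1z.png

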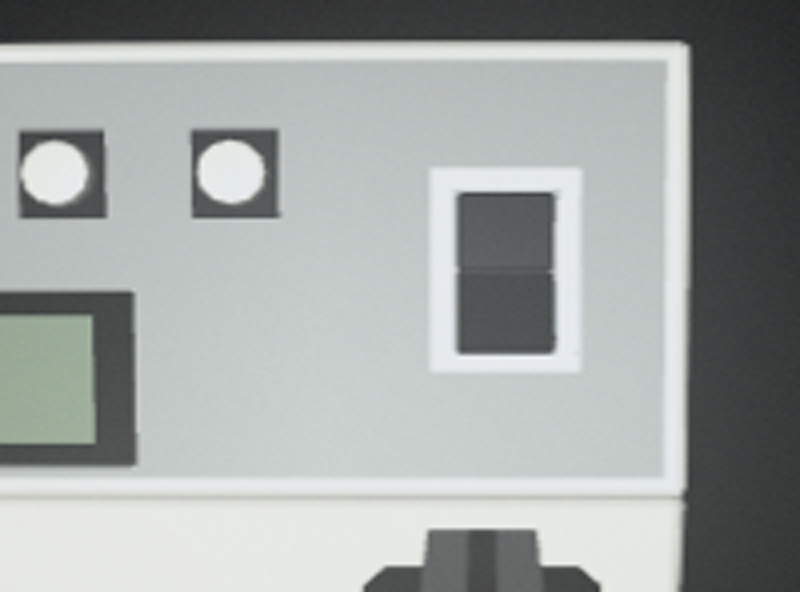

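```bash
python3 - <<'E'
from mv import *
delta([-.078,.1223,.112])
E
```

```text
from [-0.07    0.1168  0.2311] t 2.65 delta [0.0082 0.0057 0.1191] [-0.0019  0.0018 -0.0067]
```

Request:
{"op": "apply_moves", "data": {
  "deltas": [
    [[0.008, 0.0055, 0.03, 0, 0, -0.006], [0.008, 0.0055, 0.07, 0, 0, -0.006], [0.008, 0.0055, 0.1, 0, 0, -0.006], [0.008, 0.0055, 0.115, 0, 0, -0.006], [0.008, 0.0055, 0.119, 0, 0, -0.006], [0.008, 0.0055, 0.119, 0, 0, -0.006]]
  ]
}}

```text
time_s: 3.4
tool_pos: [0.521, 0.1635, 0.1129]
tcp_rot: [0.001, 0.137, 0.991, 0.0]
wrist_force: [-0.1, -0.4, 0.1]
grip_width: -0.0001
```

```bash
python3 - <<'E'
from mv import *
delta([-.078,.1223,.1])
print(observe()['wrist_force'])
im=snap('wrist','w2.png')
cv2.imwrite('pics/w2z.png',cv2.resize(im[60:300,200:400,::-1],None,fx=3.5,fy=2.5,interpolation=cv2.INTER_CUBIC))
E
```

```text
from [-0.081   0.1267  0.1129] t 3.4 delta [-0.0029 -0.0044  0.0129] [0.001  0.0009 0.0068]
[-0.05597374 -0.39511883  0.0544928 ]
```

View pics/w2z.png

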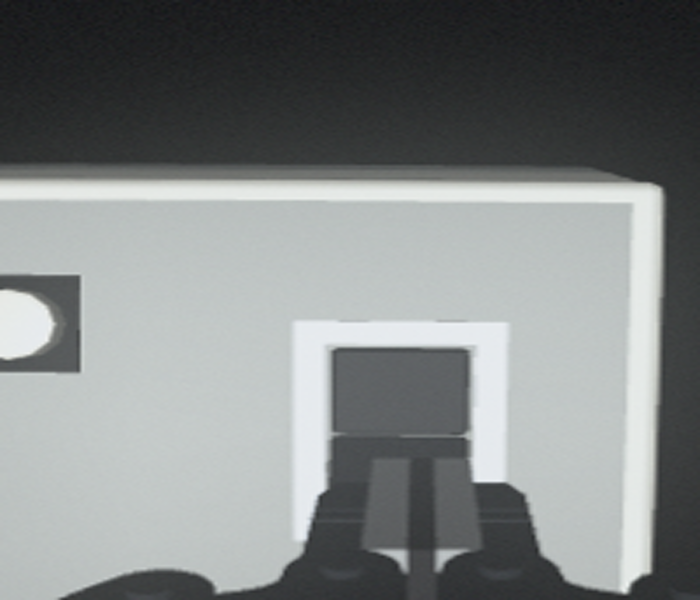

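Request:
{"op": "apply_moves", "data": {
  "deltas": [
    [[-0.002, -0.003, 0.003, 0, 0, 0.004], [-0.003, -0.0045, 0.008, 0, 0, 0.007], [-0.003, -0.0045, 0.008, 0, 0, 0.007]]
  ]
}}

```text
time_s: 3.82
tool_pos: [0.5221, 0.1573, 0.104]
tcp_rot: [-0.0, 0.141, 0.99, -0.0]
wrist_force: [-0.5, 1.2, -0.1]
grip_width: 0.0
```

```bash
python3 - <<'E'
from mv import *
delta([-.078,.1223,.1])
print(observe()['wrist_force'])
E
```

```text
from [-0.0781  0.1209  0.104 ] t 3.83 delta [-0.0001  0.0014  0.004 ] [-0.0006 -0.0004 -0.0012]
[-0.51496761  1.23914902 -0.05379238]
```

Request:
{"op": "apply_moves", "data": {
  "deltas": [
    [[0, 0.001, 0.002, 0, 0, 0], [0, 0.001, 0.004, 0, 0, 0], [0, 0.001, 0.006, 0, 0, 0], [0, 0.001, 0.006, 0, 0, 0]]
  ]
}}

```text
time_s: 4.32
tool_pos: [0.522, 0.1593, 0.0979]
tcp_rot: [-0.001, 0.14, 0.99, 0.0]
wrist_force: [0.2, 0.2, 0.2]
grip_width: 0.0004
```

```bash
python3 - <<'E'
from mv import *
delta([-.078,.1223,.095])
print(observe()['wrist_force'])
im=snap('wrist','w3.png')
cv2.imwrite('pics/w3z.png',cv2.resize(im[60:300,200:400,::-1],None,fx=3.5,fy=2.5,interpolation=cv2.INTER_CUBIC))
E
```

```text
from [-0.0789  0.1228  0.0979] t 4.33 delta [-0.0009 -0.0005  0.0029] [ 0.0001 -0.0011  0.0002]
[0.17136943 0.22697717 0.1995999 ]
```

View pics/w3z.png

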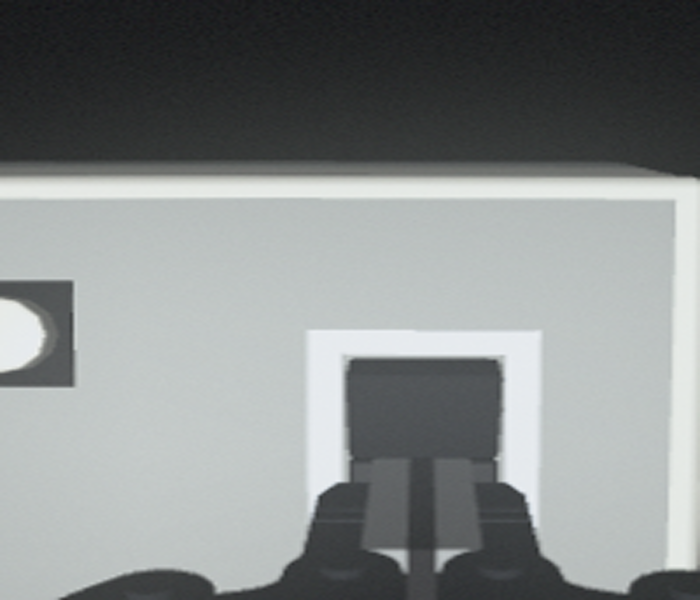

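Request:
{"op": "apply_moves", "data": {
  "deltas": [
    [[-0.001, 0, 0.002, 0, 0, 0], [-0.001, 0, 0.003, 0, 0, 0], [-0.001, 0, 0.003, 0, 0, 0]]
  ]
}}

```text
time_s: 4.75
tool_pos: [0.523, 0.159, 0.0965]
tcp_rot: [-0.0, 0.14, 0.99, 0.0]
wrist_force: [-4.7, 0.0, 13.1]
grip_width: 0.0002
```

Request:
{"op": "apply_moves", "data": {
  "deltas": [
    [[0, 0, -0.02, 0, 0, 0], [0, 0, -0.06, 0, 0, 0], [0, 0, -0.1, 0, 0, 0], [0, 0, -0.13, 0, 0, 0], [0, 0, -0.13, 0, 0, 0]]
  ]
}}

```text
time_s: 5.38
tool_pos: [0.5249, 0.1591, 0.2274]
tcp_rot: [0.002, 0.141, 0.99, 0.001]
wrist_force: [0.4, 0.7, 0.1]
grip_width: 0.0001
```

```bash
python3 - <<'E'
from mv import *
delta([-.078,.1223,.22])
im=snap('wrist','w4.png')
cv2.imwrite('pics/w4z.png',cv2.resize(im[100:260,200:400,::-1],None,fx=4,fy=3.7,interpolation=cv2.INTER_CUBIC))
E
```

```text
from [-0.076   0.1235  0.2274] t 5.38 delta [ 0.002  -0.0013  0.0074] [ 0.0033  0.004  -0.0008]
```

View pics/w4z.png

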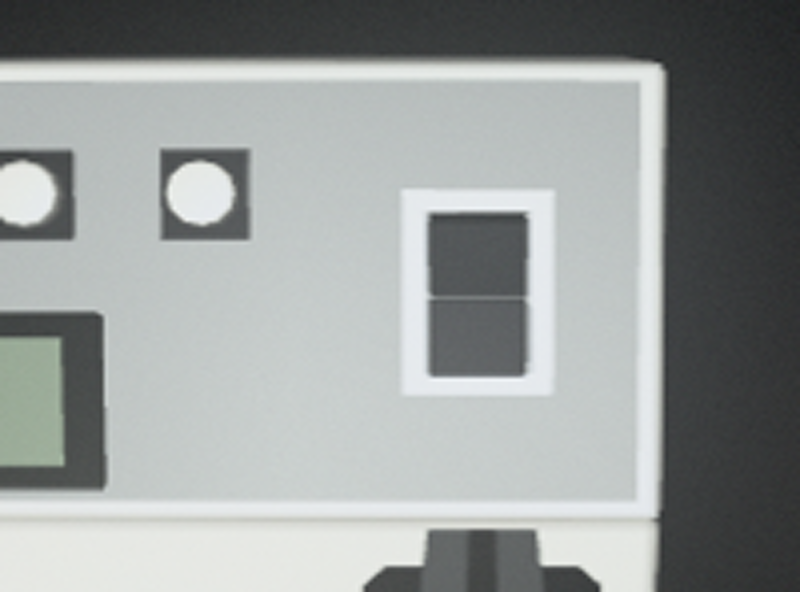

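View pics/w4.png

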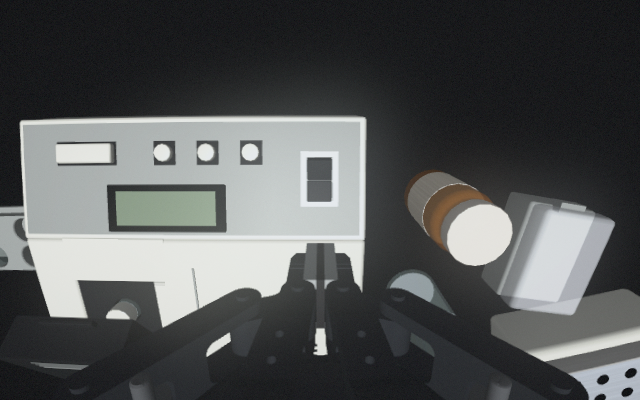

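```bash
python3 - <<'E'
from mv import *
from fit import T,S,mt,ms
from scipy.optimize import least_squares
def hp(q,s,n,y): 
    hx,hy,th=q; return loc2w([hx-s*np.cos(th)+n*np.sin(th), hy+y, .1+s*np.sin(th)+n*np.cos(th)])
for nt in (0,.034):
  def f(q):
    # top: lowest front visible corners (either lip), scene: top free edge
    e=[proj(mt,hp(q,.11,.034,.05))[0]*0,]
    e+=[proj(ms,hp(q,.11,.034,-.05))[0]-S(135,92),proj(ms,hp(q,.11,.034,.05))[0]-S(335,70)]
    e+=[proj(mt,hp(q,.11,nt,.05))[0]-T(440,288),proj(mt,hp(q,.11,nt,-.05))[0]-T(600,330)]
    return np.ravel(e)
  r=least_squares(f,[.106,-.076,.8]); print(nt,r.x.round(4),f(r.x).round(1))
  q=r.x
  for s,n in [(.11,.034),(.11,0),(0,.034),(0,0)]:
    for y in (.05,-.05):
        u=proj(mt,hp(q,s,n,y))[0]; v=proj(ms,hp(q,s,n,y))[0]
        print(s,n,y,'topz',((u-[255,145])*[4.5,4]).round(0),'scz',((v-[215,170])*4.4).round(0))
E
```

```text
0 [ 0.1029 -0.076   0.6214] [ 0.   0.  -1.4  0.3  0.1 -0.4 -0.9 -0.8 -0.6  0. ]
0.11 0.034 0.05 topz [449. 253.] scz [334.  66.]
0.11 0.034 -0.05 topz [614. 299.] scz [127.  91.]
0.11 0 0.05 topz [434. 283.] scz [327.  93.]
0.11 0 -0.05 topz [596. 329.] scz [127. 117.]
0 0.034 0.05 topz [481. 135.] scz [374. 281.]
0 0.034 -0.05 topz [636. 178.] scz [161. 312.]
0 0 0.05 topz [467. 167.] scz [366. 301.]
0 0 -0.05 topz [618. 209.] scz [159. 332.]
0.034 [ 0.097  -0.0738  0.4501] [ 0.   0.  -0.9  0.2 -0.7 -0.3 -1.3 -0.9 -0.4  0. ]
0.11 0.034 0.05 topz [432. 283.] scz [330.  67.]
0.11 0.034 -0.05 topz [596. 329.] scz [129.  91.]
0.11 0 0.05 topz [421. 305.] scz [326. 102.]
0.11 0 -0.05 topz [580. 350.] scz [131. 127.]
0 0.034 0.05 topz [473. 149.] scz [374. 261.]
0 0.034 -0.05 topz [629. 192.] scz [162. 292.]
0 0 0.05 topz [461. 174.] scz [368. 293.]
0 0 -0.05 topz [612. 216.] scz [163. 323.]
```

```bash
python3 - <<'E'
from mv import *
delta([.06,-.076,.225])
E
```

```text
from [-0.0769  0.1227  0.2259] t 5.42 delta [-0.137  -0.1986  0.0008] [ 0.0011  0.0014 -0.0007]
```

Request:
{"op": "apply_moves", "data": {
  "deltas": [
    [[-0.02, -0.03, 0, 0, 0, 0], [-0.05, -0.07, 0, 0, 0, 0], [-0.08, -0.115, 0, 0, 0, 0], [-0.11, -0.16, 0, 0, 0, 0], [-0.13, -0.19, 0, 0, 0, 0], [-0.137, -0.199, 0, 0, 0, 0], [-0.137, -0.199, 0, 0, 0, 0], [-0.137, -0.199, 0, 0, 0, 0]]
  ]
}}

```text
time_s: 6.42
tool_pos: [0.5992, -0.0681, 0.2249]
tcp_rot: [-0.001, 0.139, 0.99, 0.001]
wrist_force: [-0.7, 0.8, -0.4]
grip_width: -0.0002
```

```bash
python3 - <<'E'
from mv import *
delta([.058,-.076,.2])
im=snap('wrist','w5.png')
im=snap('scene','s5.png')
cv2.imwrite('pics/s5z.png',cv2.resize(im[100:290,200:400,::-1],None,fx=3.3,fy=3.1,interpolation=cv2.INTER_CUBIC))
for th in np.arange(.75,-.03,-.09): print(round(th,2), round(.105-.096*np.cos(th)+.034*np.sin(th)+.011*min(1,max(0,th)/.2),4), round(.1+.096*np.sin(th)+.034*np.cos(th),4))
E
```

```text
from [ 0.0585 -0.0742  0.2249] t 6.42 delta [ 0.0004 -0.0019  0.0249] [ 0.0014 -0.0015  0.0028]
0.75 0.0689 0.1903
0.66 0.061 0.1857
0.57 0.0535 0.1804
0.48 0.0465 0.1745
0.39 0.0401 0.1679
0.3 0.0343 0.1609
0.21 0.0292 0.1533
0.12 0.0204 0.1452
0.03 0.0117 0.1369
```

View pics/w5.png

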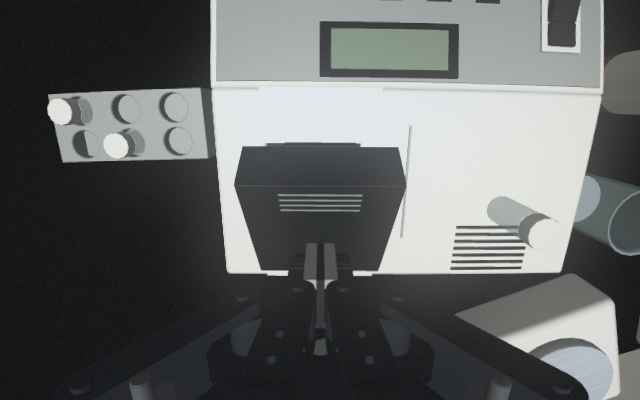

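View pics/s5z.png

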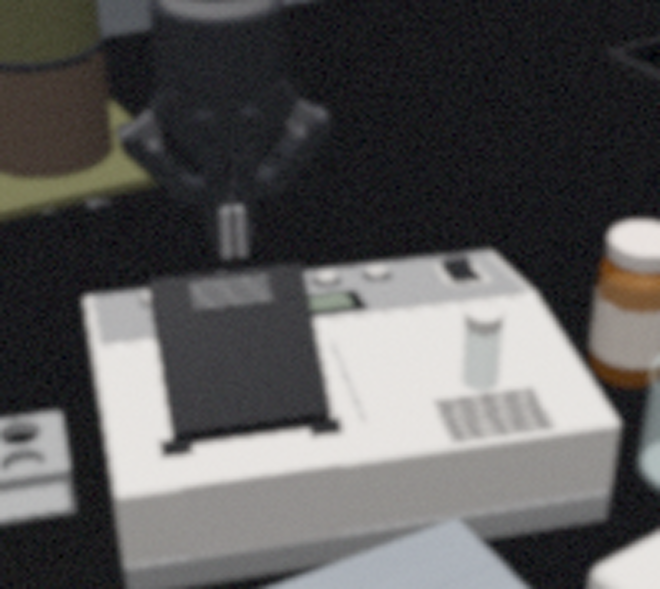

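```bash
python3 - <<'E'
from mv import *
m=cams.camera_model('wrist')
for hx in (.103,.107):
  for th in (.55,.6,.65,.7,.75,.8):
    f=lambda s,n,y: proj(m,loc2w([hx-s*np.cos(th)+n*np.sin(th),-.076+y,.1+s*np.sin(th)+n*np.cos(th)]))[0].round(0)
    print(hx,th,f(.11,.034,.05),f(.11,.034,-.05),f(.11,0,.05),f(.11,0,-.05),'obs 405,185 235,185 398,147 243,147')
E
```

```text
0.103 0.55 [402. 179.] [232. 179.] [393. 144.] [242. 143.] obs 405,185 235,185 398,147 243,147
0.103 0.6 [403. 188.] [231. 188.] [394. 149.] [241. 149.] obs 405,185 235,185 398,147 243,147
0.103 0.65 [404. 197.] [230. 197.] [395. 155.] [239. 155.] obs 405,185 235,185 398,147 243,147
0.103 0.7 [404. 207.] [229. 207.] [396. 161.] [238. 161.] obs 405,185 235,185 398,147 243,147
0.103 0.75 [405. 217.] [229. 217.] [398. 168.] [237. 168.] obs 405,185 235,185 398,147 243,147
0.103 0.8 [406. 227.] [228. 227.] [399. 176.] [236. 175.] obs 405,185 235,185 398,147 243,147
0.107 0.55 [401. 186.] [233. 186.] [392. 150.] [242. 149.] obs 405,185 235,185 398,147 243,147
0.107 0.6 [402. 195.] [232. 194.] [394. 155.] [241. 155.] obs 405,185 235,185 398,147 243,147
0.107 0.65 [403. 204.] [231. 204.] [395. 161.] [240. 161.] obs 405,185 235,185 398,147 243,147
0.107 0.7 [404. 214.] [230. 213.] [396. 168.] [238. 167.] obs 405,185 235,185 398,147 243,147
0.107 0.75 [404. 223.] [229. 223.] [397. 175.] [237. 174.] obs 405,185 235,185 398,147 243,147
0.107 0.8 [405. 234.] [229. 233.] [398. 182.] [236. 182.] obs 405,185 235,185 398,147 243,147
```

Request:
{"op": "apply_moves", "data": {
  "deltas": [
    [[0.002, -0.002, 0.02, 0, 0, 0], [0.004, -0.002, 0.035, 0, 0, 0], [0.006, -0.002, 0.041, 0, 0, 0], [0.008, -0.002, 0.045, 0, 0, 0], [0.011, -0.002, 0.048, 0, 0, 0], [0.014, -0.002, 0.052, 0, 0, 0], [0.0175, -0.002, 0.0555, 0, 0, 0], [0.0205, -0.002, 0.059, 0, 0, 0], [0.0235, -0.002, 0.0625, 0, 0, 0], [0.026, -0.002, 0.066, 0, 0, 0]]
  ]
}}

```text
time_s: 7.78
tool_pos: [0.5739, -0.0654, 0.159]
tcp_rot: [-0.0, 0.14, 0.99, 0.0]
wrist_force: [-0.5, 0.6, 1.8]
grip_width: -0.0
```

```bash
python3 - <<'E'
from mv import *
delta([.0275,-.076,.15]); print(observe()['wrist_force'])
im=snap('scene','s6.png')
cv2.imwrite('pics/s6z.png',cv2.resize(im[100:290,200:400,::-1],None,fx=3.3,fy=3.1,interpolation=cv2.INTER_CUBIC))
snap('wrist','w6.png')
E
```

```text
from [ 0.0334 -0.0786  0.159 ] t 7.78 delta [0.0058 0.0026 0.009 ] [-0.     -0.0003 -0.0004]
[-0.51869209  0.64997283  1.81481507]
```

View pics/s6z.png

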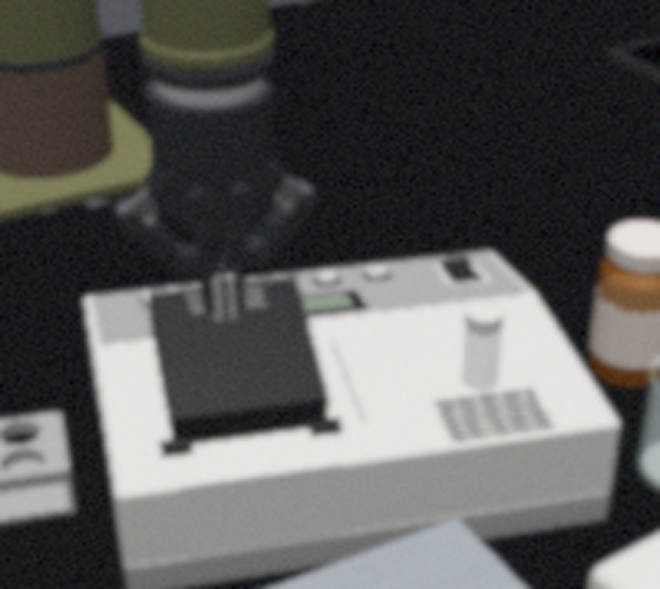

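View pics/w6.png

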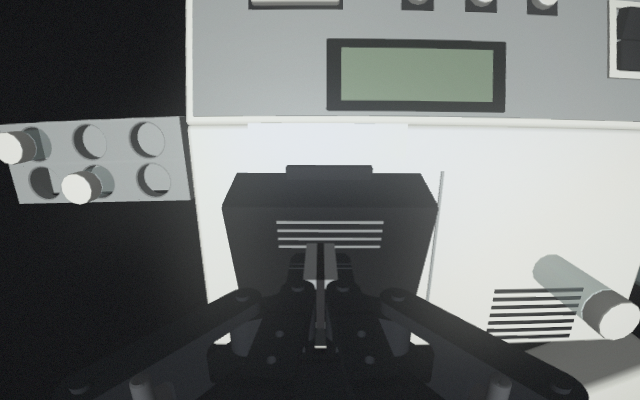

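The scene picture shows the hood lower, with the finger on its front label at about (225,300). I'll continue along the arc to shut.

Request:
{"op": "apply_moves", "data": {
  "deltas": [
    [[0.003, 0.0025, 0.003, 0, 0, 0], [0.006, 0.0025, 0.006, 0, 0, 0], [0.0105, 0.0025, 0.01, 0, 0, 0], [0.015, 0.0025, 0.014, 0, 0, 0], [0.0195, 0.0025, 0.018, 0, 0, 0], [0.0235, 0.0025, 0.022, 0, 0, 0], [0.0245, 0.0025, 0.025, 0, 0, 0], [0.0245, 0.0025, 0.027, 0, 0, 0], [0.0245, 0.0025, 0.0275, 0, 0, 0], [0.0245, 0.0025, 0.0275, 0, 0, 0]]
  ]
}}

```text
time_s: 9.12
tool_pos: [0.5508, -0.0561, 0.1343]
tcp_rot: [0.0, 0.14, 0.99, -0.0]
wrist_force: [-6.3, 0.9, 25.4]
grip_width: 0.0
```

```bash
python3 - <<'E'
from mv import *
delta([.0095,-.076,.131]); print(observe()['wrist_force'])
im=snap('scene','s7.png')
cv2.imwrite('pics/s7z.png',cv2.resize(im[100:290,200:400,::-1],None,fx=3.3,fy=3.1,interpolation=cv2.INTER_CUBIC))
snap('wrist','w7.png')
E
```

```text
from [ 0.0086 -0.0761  0.1343] t 9.12 delta [-0.0009  0.0001  0.0033] [-0.0008  0.0002 -0.0005]
[-6.28000223  0.86186048 25.41581966]
```

View pics/s7z.png

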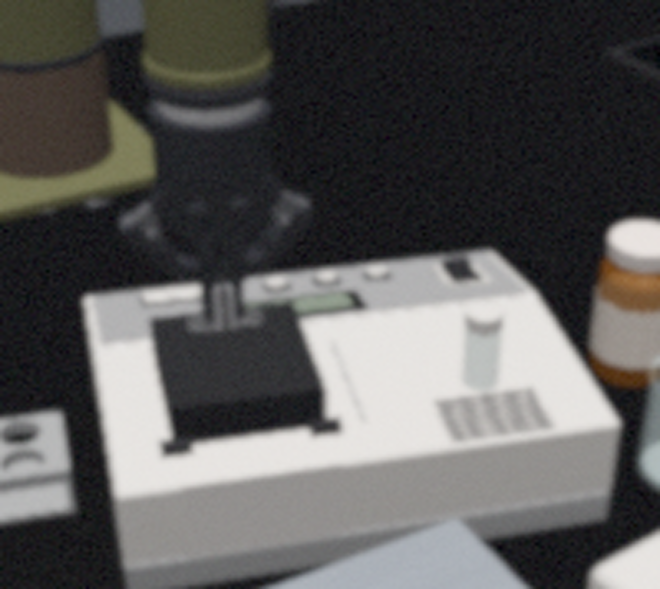

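View pics/w7.png

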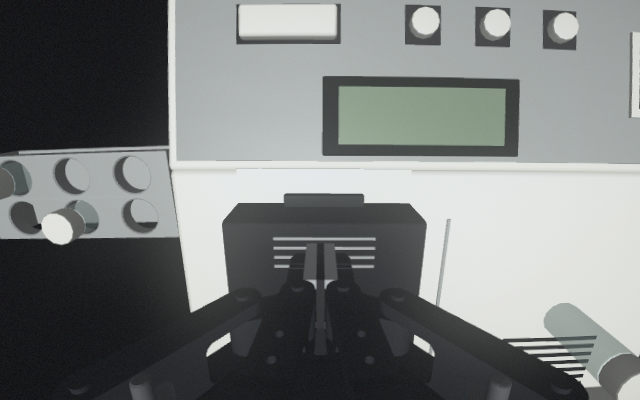

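The hood is shut: the tip stopped at z = 0.1343 (0.134 expected when shut) against 25 N. Next I'll lift and go above the bar key.

Request:
{"op": "apply_moves", "data": {
  "deltas": [
    [[0, 0, -0.01, 0, 0, 0], [0, 0, -0.04, 0, 0, 0], [0, 0, -0.07, 0, 0, 0], [0, 0, -0.07, 0, 0, 0]]
  ]
}}

```text
time_s: 9.72
tool_pos: [0.5529, -0.0562, 0.2037]
tcp_rot: [0.002, 0.141, 0.99, 0.0]
wrist_force: [0.4, -0.2, -0.3]
grip_width: 0.0001
```

```bash
python3 - <<'E'
from mv import *
delta([-.110,-.0915,.16],.227)
snap('wrist','w8.png')
E
```

```text
from [ 0.0107 -0.0756  0.2037] t 9.72 delta [ 0.1209 -0.0161  0.0431] [ 0.0013 -0.2227 -0.001 ]
```

View pics/w8.png

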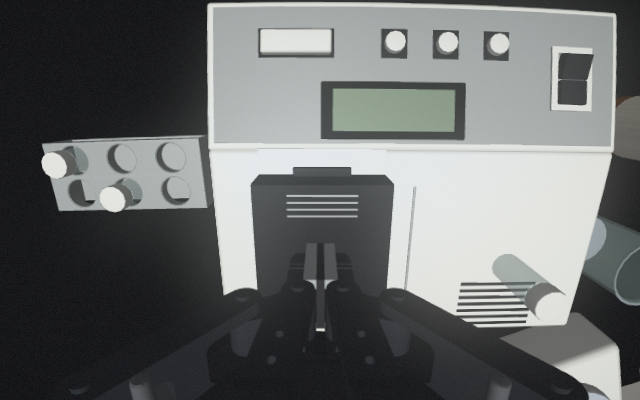

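Request:
{"op": "apply_moves", "data": {
  "deltas": [
    [[0.02, -0.003, 0, 0, -0.03, 0], [0.05, -0.007, 0.005, 0, -0.08, 0], [0.08, -0.011, 0.015, 0, -0.13, 0], [0.105, -0.014, 0.03, 0, -0.18, 0], [0.118, -0.016, 0.04, 0, -0.215, 0], [0.121, -0.016, 0.043, 0, -0.223, 0], [0.121, -0.016, 0.043, 0, -0.223, 0], [0.121, -0.016, 0.043, 0, -0.223, 0]]
  ]
}}

```text
time_s: 10.78
tool_pos: [0.4278, -0.0407, 0.1583]
tcp_rot: [0.102, 0.14, 0.985, -0.02]
wrist_force: [-0.2, -0.7, -0.5]
grip_width: 0.0002
```

```bash
python3 - <<'E'
from mv import *
delta([-.1095,-.0915,.0895],.227)
print(observe()['wrist_force'])
snap('wrist','w9.png')
m=cams.camera_model('wrist')
for l in [(-.1095,-.0915,.0889),(-.1095,-.0645,.0889),(-.1095,-.1185,.0889)]: print(proj(m,loc2w(l)))
E
```

```text
from [-0.1139 -0.0954  0.1583] t 10.78 delta [0.0099 0.0047 0.0681] [-0.0118 -0.0191  0.001 ]
[-0.21782611 -0.69779736 -0.48529075]
[[326.06264188 200.92539764]]
[[364.72390339 201.04351054]]
[[287.47018539 200.80826414]]
```

View pics/w9.png

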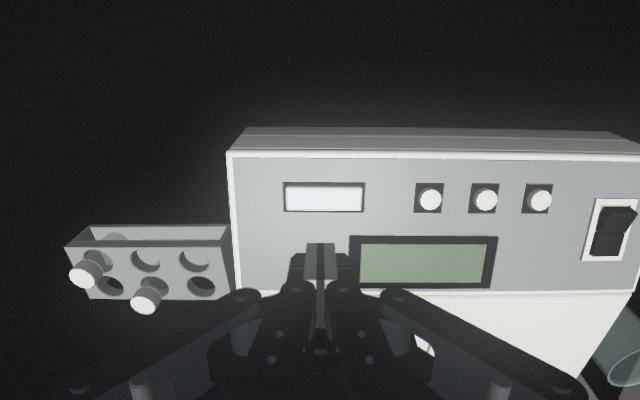

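Request:
{"op": "apply_moves", "data": {
  "deltas": [
    [[0.005, 0.003, 0.01, -0.006, -0.01, 0], [0.01, 0.0045, 0.03, -0.01, -0.019, 0], [0.01, 0.0045, 0.05, -0.01, -0.019, 0], [0.01, 0.0045, 0.058, -0.01, -0.019, 0], [0.01, 0.0045, 0.058, -0.01, -0.019, 0]]
  ]
}}

```text
time_s: 11.45
tool_pos: [0.4314, -0.0381, 0.0997]
tcp_rot: [0.112, 0.139, 0.984, -0.017]
wrist_force: [-0.1, 0.2, -0.1]
grip_width: 0.0002
```

```bash
python3 - <<'E'
from mv import *
delta([-.1095,-.0915,.0889],.227)
print(observe()['wrist_force'])
snap('wrist','w10.png')
E
```

```text
from [-0.1111 -0.0919  0.0997] t 11.45 delta [0.0008 0.0005 0.0109] [-0.0026 -0.0006  0.0006]
[-0.07469024  0.19321931 -0.06315848]
```

View pics/w10.png

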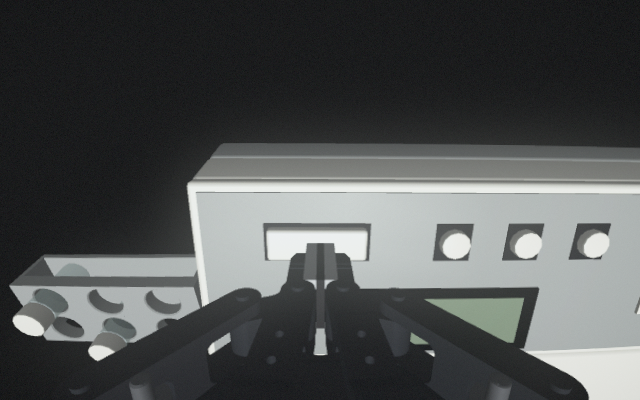

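Request:
{"op": "apply_moves", "data": {
  "deltas": [
    [[0.001, 0.0005, 0.006, 0, 0, 0], [0.001, 0.0005, 0.01, 0, 0, 0], [0.001, 0.0005, 0.013, 0, 0, 0], [0.001, 0.0005, 0.0155, 0, 0, 0], [0.001, 0.0005, 0.017, 0, 0, 0], [0.001, 0.0005, 0.017, 0, 0, 0], [0.001, 0.0005, 0.017, 0, 0, 0]]
  ]
}}

```text
time_s: 12.38
tool_pos: [0.4347, -0.0381, 0.0851]
tcp_rot: [0.114, 0.138, 0.984, -0.017]
wrist_force: [-4.3, 0.7, 23.7]
grip_width: -0.0
```

```bash
python3 - <<'E'
from mv import *
delta([-.1095,-.0915,.0889],.227)
print(observe()['wrist_force'])
snap('wrist','w11.png')
E
```

```text
from [-0.1079 -0.091   0.0851] t 12.38 delta [ 0.0007 -0.0005 -0.0041] [-0.0011  0.0041  0.0021]
[-4.27452291  0.70793143 23.73875261]
```

View pics/w11.png

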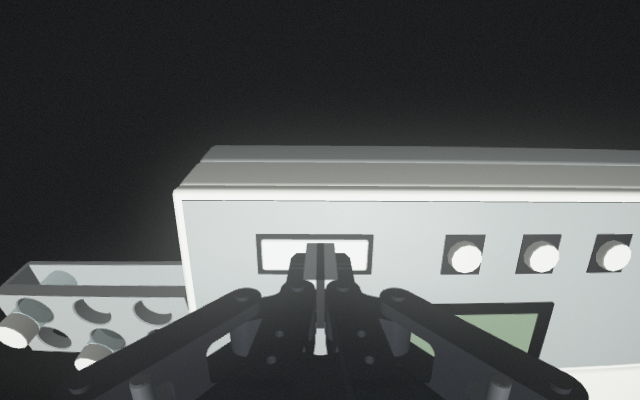

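The key is fully in: 4.1 mm below its rest height, hard stop at 24 N. I'll retract now.

Request:
{"op": "apply_moves", "data": {
  "deltas": [
    [[0, 0, -0.01, 0, 0, 0], [0, 0, -0.04, 0, 0, 0], [0, 0, -0.08, 0, 0, 0], [0, 0, -0.12, 0, 0, 0], [0, 0, -0.15, 0, 0, 0], [0, 0, -0.16, 0, 0, 0], [0, 0, -0.16, 0, 0, 0], [0, 0, -0.16, 0, 0, 0]]
  ]
}}

```text
time_s: 13.42
tool_pos: [0.4004, -0.028, 0.2402]
tcp_rot: [0.114, 0.139, 0.984, -0.017]
wrist_force: [-0.0, -0.8, -0.8]
grip_width: 0.0002
```

```bash
python3 - <<'E'
from mv import *
o=observe(); print(o['time_s'],o['wrist_force'])
a=snap('wrist','w12.png'); im=snap('scene','s12.png')
z=cv2.resize(im[130:290,215:395,::-1],None,fx=4,fy=3.7,interpolation=cv2.INTER_CUBIC); cv2.imwrite('pics/s12z.png',z)
E
```

```text
13.425 [-0.00755763 -0.81991135 -0.78008213]
```

View pics/w12.png

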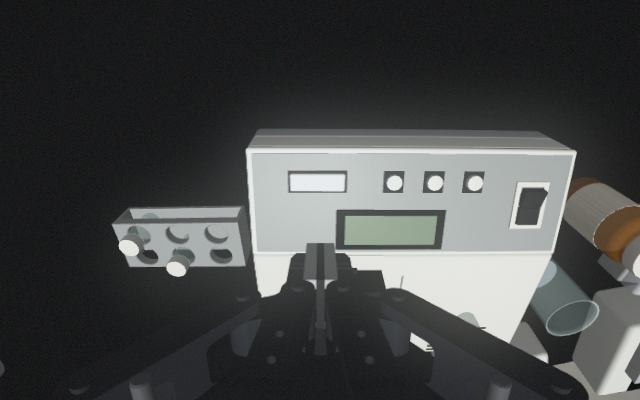

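View pics/s12z.png

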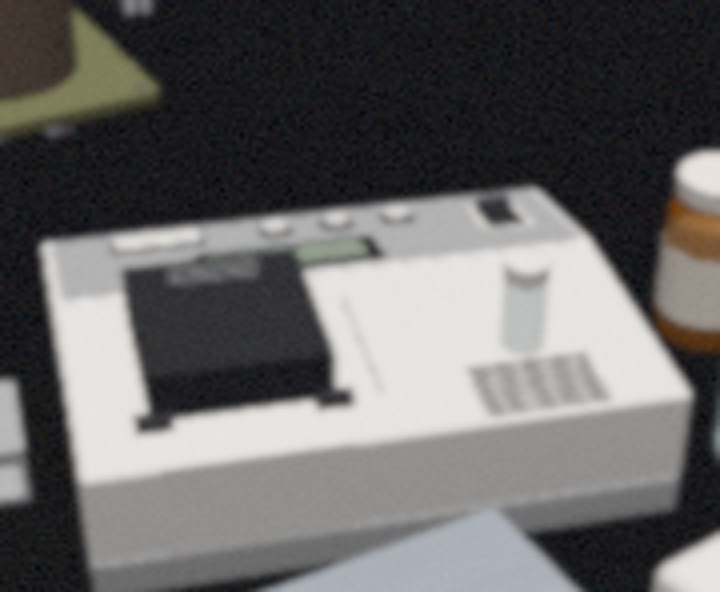

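The wrist view shows the rocker on, with its near end up at (530,205), and the bar key up at (318,182). In the scene view the hood is flat at about (225,335), the spare vial is still standing at (525,305), and the arm is clear. I'm handing in.

```bash
python3 -c "
from station import ticket; print(ticket.close_job())"
```

```text
the job is handed in; nothing more can be done
None
```

With the fingers closed, I switched the photometer on, pushed the hood shut, and then pressed and released the wide bar key. I handed the job in at about 13.5 s of the 45 s allowed; no verdict is reported.

- **Rocker:** I pressed its far end until it met about 13 N. Every later picture shows the near end raised, so it is on.
- **Hood:** It started about 0.6 rad open by my fit. I pushed it down along its arc until the tip stopped at z = 0.1343 m under 25 N, against an expected 0.134 m when shut. The last scene picture shows it lying flat.
- **Bar key:** I pressed it square to the panel, to about 4 mm below its rest height, where it stopped firmly at about 24 N. It stands up again in the last pictures.
- **Clearance:** The arm finished about 15 cm above the panel with only sensor noise on the wrist force. In the last pictures the round keys are up, and the spare vial, rack, beaker and jar stand where they were. The tip box and blank vial were not checked there; the hood covers the blank. The arm kept clear of the tip box and never touched the blank vial itself.

No check failed. The finder networks often missed or confused the small parts, so I located the rocker, keys and hood from the pictures with the calibration instead. Joint values were judged from contact heights, forces and pictures, not read directly.

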